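Pin the dicing grid into line

TASK

The dicer's grid frame is back on after washing, but its pin hole sits a few millimetres to one side or the other of the hole in the register block hidden beneath it. Take the tapered pin (round knob) out of the rack, feel its nose down through the frame into the block's hole, and press it gently (never with more than 35 newtons) all the way home, so that the pin draws the sprung frame into line; then let go, leaving the pin upright with its collar flat on the frame. Do not push the frame with the gripper, and leave the other two pins and everything else where they are.

Things in the scene. Friction and masses are not known exactly. Their poses are not given: they have to be found in the camera images.
- pin: The tapered steel pin, about 130 g, hanging upright by its collar in one of the rack's three holes. Origin on its axis at the underside of the collar, z up along the pin. Above the origin: collar 26 mm diameter, 6 mm thick, then a round knob 18 mm diameter up to z = 44 mm (the only round knob in the rack; grip it there). Below: straight shank 14 mm diameter for 20 mm, then an even taper over 35 mm to a flat 7 mm nose at z = -55 mm.
- pin_tip (a point): Centre of the tapered pin's nose, 55 mm below the collar's underside.
- rack: White plastic pin rack, fixed, 150 mm long (its x) by 50 mm (its y), top face 75 mm above the table. Origin under its centre on the table. Three 17 mm holes in a row on its x axis at -45, 0 and +45 mm; each holds one pin, collar resting on the top face, in any order.
- dicer: Bench-top dicer base, fixed: stainless steel block 130 mm (its x) by 210 mm (its y) by 55 mm high, with a square opening of 81 mm in the middle and a dark slot in its -x face. Origin under its centre on the table, z up. The grid frame lies on its top.
- register_slot (a point): Point on the dicer at x = 0, y = -78 mm from its origin, 55 mm above the table, axes as the dicer's: middle of the slot, hidden under the frame, that holds the steel register block. The block is fixed, its top level with this point; its straight hole, 15 mm diameter, 1.5 mm chamfer, reaches down to the table. That hole is not measured: its centre lies 6.5 to 8 mm from this point, towards +x or towards -x.
- frame_hole (a point): Centre of the mouth of the pin hole in the grid frame's top face, 65 mm above the table: 15 mm diameter, 1.5 mm chamfer, right through. The frame is an aluminium plate 120 by 200 by 10 mm on the dicer's top, a steel grid in its middle, a pivot bolt (26 mm head, 9 mm proud) 156 mm towards the dicer's +y from this hole. The pin's shank has about 0.5 mm play all round.
- grid_frame (a joint): Swing of the grid frame about its pivot bolt, rad: 0 = square on the base, hole right above the slot's middle, where it starts (within 0.003); positive moves its hole towards the dicer's +x (0.01 rad = 1.6 mm). Springs hold it at 0: at the hole it yields sideways by about 1.5 mm per newton and returns when let go.
- square_pin: Another pin in the rack, not to be used: square knob 20 mm wide, 24 mm tall with its collar, blunt straight shank. Origin at the collar's underside.
- tee_pin: Another pin in the rack, not to be used: cross-bar handle 40 mm long, 30 mm tall with its collar, straight shank. Origin at the collar's underside.
- scraper: White-handled scraper, 200 mm long, lying flat between rack and dicer.
- bowl: Steel bowl 150 mm across, 65 mm high, at the far side.
- pusher: White plastic pusher block of the dicer, 90 mm square, 45 mm high, left.
- brush: Cleaning brush, 190 mm long, lying to the right.
- pan: Open steel pan 260 by 160 by 65 mm, to the right.

How it is judged (in metres and radians):
On the way, in this order (a step that is already met when the one before it is completed fails the run):
1. the tapered pin has been lifted clear of the rack (height (world z) of pin_tip above 0.085 m), for 0.1 s.
2. the pin's nose is through the frame and inside the block's hole (height (world z) of pin_tip below 0.047 m and horizontal distance between pin_tip and frame_hole below 0.009 m), for 0.05 s.
At the end, for the whole second after the job is handed in: The tapered pin stands upright (within 0.06 rad) through the frame's hole (axis within 2.5 mm of its centre) and down in the block's hole, which holds the frame in line, its collar's underside no more than 2.5 mm above the frame's top face; the pin is released and at rest (height (world z) of pin below 0.0675 m and horizontal distance between pin and frame_hole below 0.0025 m and angle between pin's own z axis and vertical below 0.06 rad and linear speed of pin below 0.01 m/s); the robot touches nothing.
It fails at once if the pin pressed with more than 35 N on the dicer (with its frame) or on the register block (contact force between pin and dicer above 35 N or contact force between pin and register above 35 N).
It fails at once if the dicer or its frame pushed with the fingers (more than 5 N) (contact force between the fingers and dicer above 5 N).
It fails at once if another pin taken out or disturbed (moved over 30 mm) (distance of any of square_pin, tee_pin from where it was at the start of the episode above 0.03 m).
It fails at once if a bystander pushed aside (moved over 30 mm) (distance of any of scraper, bowl, pusher, brush, pan from where it was at the start of the episode above 0.03 m).
It also fails if it takes over 61 s, if anything falls off the work surface, if the arm or the gripper's body presses on something with over 40 N, if the wrist force passes 120 N, or if a joint passes its speed limit or range.

ROBOT

A 6-joint arm with a two-finger parallel gripper is mounted at the origin on the work surface. World frame = base frame: x ahead of the robot, y to its left, z up, the work surface at z = 0. Lengths are in mm, angles in degrees, forces in N, time in s.
With the tool pointing down it reaches from about 325 to 875 mm from the base axis. Payload 4.4 kg.
Tool frame: the origin (TCP) lies at the very end of the fingers, on their centre line; the grasp point (between the pads) lies 19 mm behind it; z points along the fingers, y is the line along which they close (so a half turn about z gives the same grasp; the last joint's range is limited). The gripper opens to 85 mm and grips with 20 to 120 N. Pads are 22 mm wide; open, the fingers measure 114 mm over their backs; the gripper's body (76 mm by 85 mm) begins 54 mm behind the grasp point. The pads swing forward as they close: fully open they stand 13 mm farther back than shut.
Start: joints at [-81.159, 11.837, 88.321, -0, 79.842, -8.623], TCP at [172.546, -548.503, 231.282] pointing down, gripper open.
Joint ranges: [-156.59, 156.59], [-49.26, 127.26], [12.9, 141.05], [-63.56, 243.56], [4.71, 150.69], [-161.64, 161.64]. Speed limits (degrees/s): [159.86, 159.86, 180, 180, 180, 180].

INTERFACE

Orientations are given as a 3x3 rotation matrix whose columns are the frame's x, y, z axes.
In Python, from workcell import bot, get_image, camera_info gives the robot as it stands. The module is installed in compiled form; this text tells all that it offers.
- The arm moves only by the tool play_rows, never from a script. Its arguments are lists of equal length, an entry for each row: "translation": the shift along the tool's x, y, z in mm, a list of three; "yaw": the turn about the tool's z in rad. In form: {"translation": [[dx, dy, dz], ...], "yaw": [yaw, ...]}. A call has 1 to 10 rows; each row is the pose to reach, as a shift and turn from the pose commanded when the call began, along the tool's axes at that moment; what a row does not reach only later rows make up. A row lasts 1/10 s, in which the tool goes at most 50 mm and 8.59 degrees, less where a joint would pass 70% of its speed; a pose out of reach is approached as far as the arm can. A call with a gripper value outside its range is refused whole. "fingers" is the finger opening in mm, from 0 to 85.4, set as the call begins (left out, the last holds). The fingers move at their own pace and stop on an object; the grip force is fixed at half the most. Time passes only in rows, so rows that repeat a pose let the fingers close. It gives the time, the measured TCP pose, the force, the opening and the grip force at its end, in the units of the state.
- bot.get_state(): the state, without advancing time (a new reading comes with each control period).
- get_image(name): name is "scene" or "top" or "wrist"; returns the picture (384x512x3 uint8, red, green, blue); there is no depth.
- camera_info(name): a dict with "intrinsics" (3x3 intrinsics, pixels), "xyz" and "orientation" of the camera in the world. Camera axes: x right, y down, z forward; pixel columns grow to the right and rows downward; lengths in mm; the calibration is good to about 2 mm. The wrist camera is an equidistant fisheye: a pixel r from the principal point sees the ray r / f radians off the axis. A picture is of the moment at which its call begins: read the wrist's pose just before it. camera_info takes no time and is no camera call; for the wrist camera it gives the pose at the moment of the call.
- bot.finish_job(): hands the job in; it is judged then, once.
The state is a dict: "time": time; "qpos": joint angles; "qvel": joint speeds; "joint_torque": joint torques, N m; "ee_pos": TCP position; "tool_rot": TCP orientation; "wrist_force": force on the tool from outside, world axes, zero at the start; "ft_torque": the same for the moment, N m; "gripper_width": finger opening in mm; "gripper_force": force on a finger pad.
Only numpy, scipy, OpenCV 4.12 (cv2) and the standard library are available. Lean on these libraries where they do the work, as an engineer would, in place of code of your own. Each camera call takes 0.05 s, during which the arm holds its last target. There are 200 camera calls.

## Working session

There is one attempt and no reset: what is moved stays moved. The work goes in short steps, Python scripts to look and compute and a tool call to move; the robot and the scene stay as the last step left them, time stands still between calls to the robot, and variables do not carry over. Pictures are saved under pics/ and viewed, at most 10 in all, crops included, and the job is handed in when it is done.

Besides the shell and the picture viewer there is one more tool, called after ">>>" as name(argument=value, ...) on one line, values as JSON. play_rows: Moves the arm, as the interface text tells. Its arguments: {"type":"object","properties":{"translation":{"type":"array"},"yaw":{"type":"array"},"fingers":{"type":"number"}},"required":["translation","yaw"]}

```bash
mkdir -p pics
python3 - <<'E'
from workcell import bot,get_image,camera_info
import cv2,numpy as np
s=bot.get_state();print({k:np.round(v,2).tolist() for k,v in s.items()})
for n in("scene","top"):
    c=camera_info(n);print(n,{k:np.round(v,4).tolist() for k,v in c.items() if k!="name"} )
    im=get_image(n);np.save(f"{n}.npy",im)
    cv2.imwrite(f"pics/{n}0.png",im[:,:,::-1])
E
```

```text
{'time': 0.0, 'qpos': [-81.16, 11.89, 88.41, 0.0, 79.84, -8.62], 'qvel': [-0.07, -0.02, -0.01, 0.08, 0.04, -0.07], 'joint_torque': [-0.0, -38.3, -29.16, -0.0, 0.01, -0.0], 'ee_pos': [172.44, -547.71, 230.07], 'tool_rot': [[0.95, 0.3, -0.0], [0.3, -0.95, 0.0], [0.0, -0.0, -1.0]], 'wrist_force': [-0.04, -0.04, -0.63], 'ft_torque': [-0.02, -0.03, 0.02], 'gripper_force': 0.0, 'gripper_width': 85.42}
scene {'intrinsics': [[386.2614, 0.0, 258.3103], [0.0, 386.2614, 193.6457], [0.0, 0.0, 1.0]], 'xyz': [1433.1241, -99.4756, 898.4301], 'orientation': [[0.0337, 0.6868, -0.726], [0.9993, -0.0368, 0.0116], [-0.0187, -0.7259, -0.6876]]}
top {'intrinsics': [[423.953, 0.0, 251.64], [0.0, 423.953, 193.5133], [0.0, 0.0, 1.0]], 'xyz': [344.1651, -68.3543, 1588.0303], 'orientation': [[-0.0184, -0.9894, 0.144], [-0.9998, 0.0165, -0.0144], [0.0118, -0.1442, -0.9895]]}
```

View pics/scene0.png

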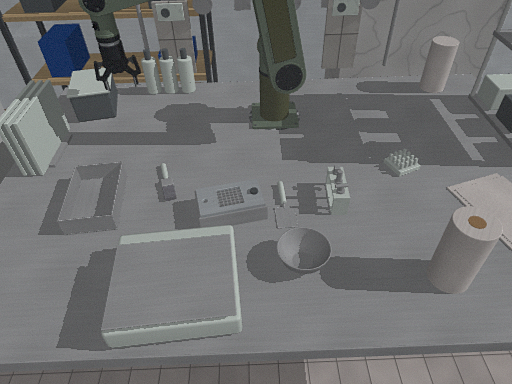

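View pics/top0.png

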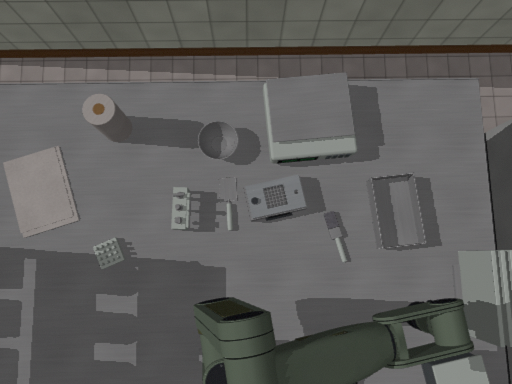

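The top view shows the rack near (181,208) and the dicer near (275,197), with the pivot bolt near (255,201) and the dark slot at (280,215). Next I enlarge both.

```bash
python3 - <<'E'
import cv2,numpy as np
t=np.load("top.npy")[170:240,165:315,::-1];s=np.load("scene.npy")[155:230,190:360,::-1]
a=cv2.resize(t,(750,350),interpolation=cv2.INTER_CUBIC);cv2.imwrite("pics/topc.png",a)
cv2.imwrite("pics/scenec.png",cv2.resize(s,(765,338),interpolation=cv2.INTER_CUBIC))
E
cat > h.py <<'E'
import numpy as np
from workcell import camera_info
def ray(n,u,v,z,c=None):
    c=c or camera_info(n);K=c["intrinsics"];x=np.array([(u-K[0][2])/K[0][0],(v-K[1][2])/K[1][1]])
    if n=="wrist":
        r=np.hypot(*x);d=np.array([*(x/r*np.sin(r)),np.cos(r)]) if r>0 else np.array([0,0,1.])
    else: d=np.array([*x,1])
    d=np.array(c["orientation"])@d;o=np.array(c["xyz"]);return (o+d*(z-o[2])/d[2])[:2].round(1)
def proj(n,p,c=None):
    c=c or camera_info(n);K=np.array(c["intrinsics"]);q=np.array(c["orientation"]).T@(np.array(p)-c["xyz"])
    if n=="wrist":
        r=np.hypot(q[0],q[1]);t=np.arctan2(r,q[2]);return (K[:2,2]+K[0,0]*t*q[:2]/r).round(1)
    return (K[:2,2]+K[0,0]*q[:2]/q[2]).round(1)
E
```

```text
(no output)
```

View pics/topc.png

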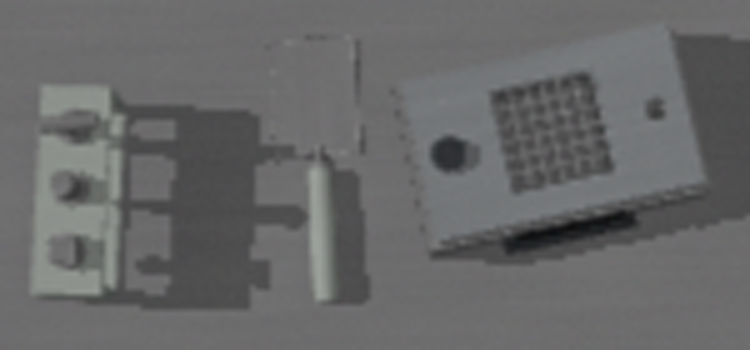

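View pics/scenec.png

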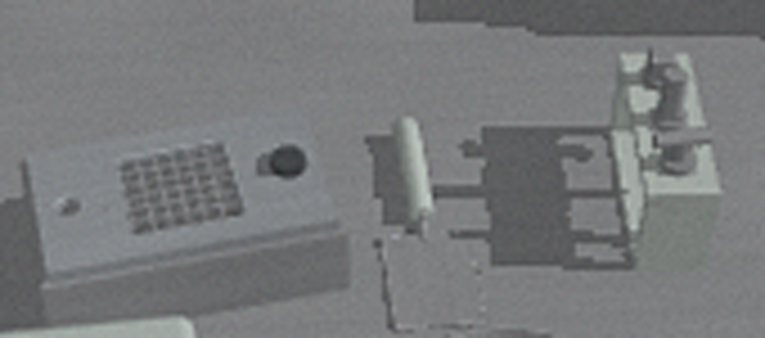

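Run:
```python
from h import *
f=lambda u,v,z:ray("top",165+(u+.5)/5-.5,170+(v+.5)/5-.5,z)
print("knob",f(65,186,119),"rack top corners",[f(*p,75) for p in((41,86),(114,87),(108,295),(31,294))])
h=f(656,108,65);b=f(449,153,74);print("hole",h,"bolt",b,np.linalg.norm(h-b),np.degrees(np.arctan2(*(b-h)[::-1])))
print("frame corners",[f(*p,65) for p in((398,87),(668,27),(706,185),(430,248))])
g=lambda u,v,z:ray("scene",190+(u+.5)/4.5-.5,155+(v+.5)/4.5-.5,z)
h=g(67,206,65);b=g(290,160,74);print("scene hole",h,"bolt",b,"knob",g(672,72,119))
```

```text
knob [515.5 168.7] rack top corners [array([593.6, 193.6]), array([592., 141.]), array([442.1, 144.8]), array([443.8, 199.4])]
hole [ 571.6 -251.3] bolt [540.  -99.8] 154.76049237450752 101.7818804450925
frame corners [array([590.2, -63.8]), array([ 631.4, -262.1]), array([ 514.7, -285.6]), array([472.5, -85. ])]
scene hole [ 574.5 -252.7] bolt [546.  -98.4] knob [519.3 167.9]
```

The middle pin has the round knob and the longest shadow, so it is the tapered one. The tee is at the +x end and the square pin at the -x end. The frame hole is near (572,-251) and the dicer's yaw is about 11.7°.

```bash
cat >> h.py <<'E'
from workcell import bot
def shift(target,ang,z0=None):
    "tool-frame shift from current commanded-ish pose to world target(x,y,z), tool x at ang deg"
    s=bot.get_state();R=np.array(s["tool_rot"]);a=np.degrees(np.arctan2(R[1,0],R[0,0]))
    d=(ang-a+180)%360-180
    return (R.T@(np.array(target)-s["ee_pos"])).round(1),"yaw",round(-np.radians(d),3)
E
python3 - <<'E'
from h import *
c=camera_info("wrist");s=bot.get_state();R=np.array(s["tool_rot"])
print("cam in tool",(R.T@(np.array(c["xyz"])-s["ee_pos"])).round(1),(R.T@np.array(c["orientation"])).round(3),c["intrinsics"])
print(R.round(4));print(shift((572,-251,231),101.7))
E
```

```text
cam in tool [  68.6   -0.9 -141.3] [[ 0.    -0.962 -0.272]
 [ 1.     0.    -0.   ]
 [ 0.001 -0.272  0.962]] [[297.31863964   0.         255.82214911]
 [  0.         297.31863964 187.66611828]
 [  0.           0.           1.        ]]
[[ 9.539e-01  3.001e-01 -3.000e-04]
 [ 3.001e-01 -9.539e-01  2.100e-03]
 [ 3.000e-04 -2.100e-03 -1.000e+00]]
(array([ 4.702e+02, -1.632e+02, -3.000e-01]), 'yaw', np.float64(-1.47))
```

>>> play_rows(translation=[[47,-16,3],[94,-33,6],[141,-49,9],[188,-65,12],[235,-82,15],[282,-98,18],[329,-114,21],[376,-130,24],[423,-147,27],[470,-163,30]], yaw=[-0.147,-0.294,-0.441,-0.588,-0.735,-0.882,-1.029,-1.176,-1.323,-1.47])

```text
time: 1.1
ee_pos: [573.1, -250.2, 200.6]
tool_rot: [[-0.209, 0.978, -0.001], [0.978, 0.209, 0.0], [0.001, -0.001, -1.0]]
wrist_force: [0.4, -0.4, 0.1]
gripper_width: 85.4
gripper_force: 0.0
```

>>> play_rows(translation=[[0,0,0],[0,0,0],[0,0,0],[0,0,0]], yaw=[0,0,0,0])

```text
time: 1.5
ee_pos: [570.9, -253.1, 201.3]
tool_rot: [[-0.2, 0.98, -0.0], [0.98, 0.2, -0.0], [0.0, -0.0, -1.0]]
wrist_force: [-0.3, 0.0, 0.2]
gripper_width: 85.5
gripper_force: 0.0
```

Run:
```python
from h import *
from workcell import get_image
import cv2,pickle
c=camera_info("wrist");im=get_image("wrist");np.save("w1.npy",im);pickle.dump(c,open("w1.pkl","wb"))
p=proj("wrist",(572,-251,65),c);b=proj("wrist",(542,-99,74),c);print(p,b,bot.get_state()["ee_pos"])
cv2.imwrite("pics/w1.png",cv2.resize(im[:,:,::-1],(768,576),interpolation=cv2.INTER_CUBIC))
```

```text
[257.7 177.4] [259.1  12.9] [ 570.98215098 -253.15284489  201.39102514]
```

View pics/w1.png

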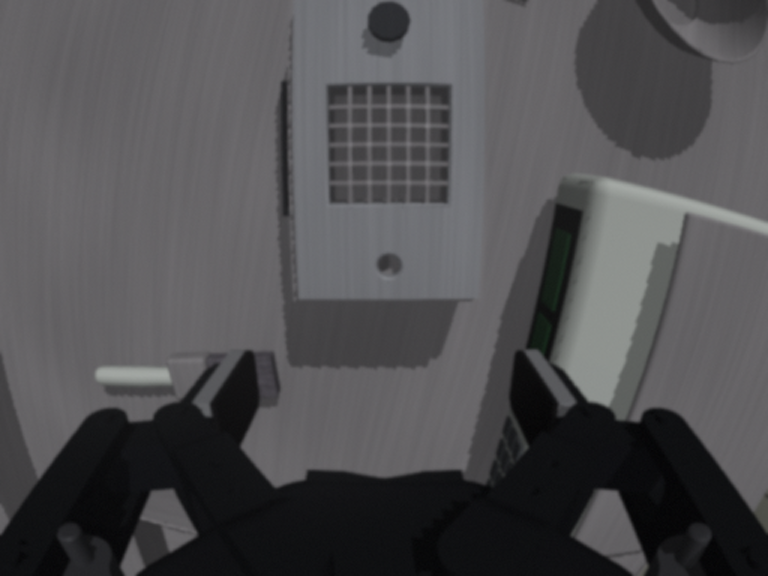

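The hole is at about (389,264) in the 1.5x picture. The bolt is at (389,21).

Run:
```python
from h import *
import pickle
c=pickle.load(open("w1.pkl","rb"))
f=lambda u,v,z:ray("wrist",(u+.5)/1.5-.5,(v+.5)/1.5-.5,z,c)
h=f(389,264.5,65);b=f(389,21,74);print(h,b,np.linalg.norm(h-b),np.degrees(np.arctan2(*(b-h)[::-1]))-90)
l=f(299,299,65);r=f(473,299,65);print(l,r,np.degrees(np.arctan2(*(r-l)[::-1])))
print(shift((518,169,210),178.2))
```

```text
[ 573.1 -249.6] [542.3 -99.9] 152.83563066248655 11.626074334178824
[ 519.5 -284.3] [ 632.5 -261.2] 11.553494089348167
(array([424.2,  32.6,  -8.6]), 'yaw', np.float64(-1.338))
```

>>> play_rows(translation=[[42,3,0],[85,7,0],[127,10,0],[170,13,0],[212,16,0],[254,20,0],[297,23,0],[339,26,0],[382,29,0],[424,33,0]], yaw=[-0.134,-0.268,-0.401,-0.535,-0.669,-0.803,-0.937,-1.07,-1.204,-1.338])

```text
time: 2.55
ee_pos: [518.0, 170.4, 201.8]
tool_rot: [[-1.0, 0.026, 0.001], [0.026, 1.0, 0.0], [-0.001, 0.0, -1.0]]
wrist_force: [2.0, 0.1, -0.0]
gripper_width: 85.4
gripper_force: 0.0
```

>>> play_rows(translation=[[0,0,0],[0,0,0],[0,0,0],[0,0,0]], yaw=[0,0,0,0])

```text
time: 2.95
ee_pos: [518.7, 168.3, 201.4]
tool_rot: [[-0.999, 0.032, 0.0], [0.032, 0.999, -0.0], [-0.0, -0.0, -1.0]]
wrist_force: [-0.4, -0.4, -0.2]
gripper_width: 85.6
gripper_force: 0.0
```

Run:
```python
from h import *
from workcell import get_image
import cv2,pickle
c=camera_info("wrist");im=get_image("wrist");pickle.dump(c,open("w2.pkl","wb"))
print(proj("wrist",(518,169,119),c),bot.get_state()["ee_pos"])
cv2.imwrite("pics/w2.png",cv2.resize(im[:,:,::-1],(768,576),interpolation=cv2.INTER_CUBIC))
```

```text
[255.6 194.4] [518.72594099 168.38826488 201.3076483 ]
```

View pics/w2.png

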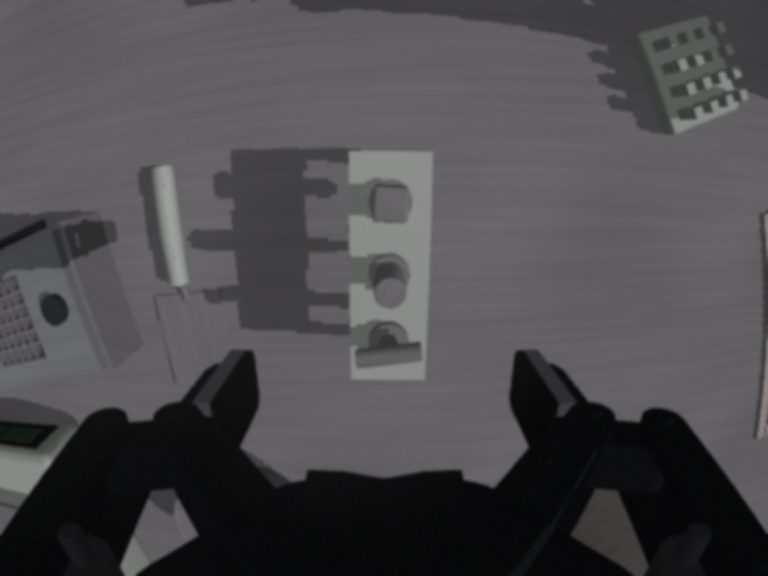

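The wrist view confirms that the middle pin is the round one. Its knob top is at (389,292), with the square pin above it and the tee below.

Run:
```python
from h import *
import pickle
c=pickle.load(open("w2.pkl","rb"))
f=lambda u,v,z:ray("wrist",(u+.5)/1.5-.5,(v+.5)/1.5-.5,z,c)
k=f(389,292,119);print(k,[f(*p,75) for p in((349,151),(433,151),(427,380),(351,380))]);print(shift((*k,86),178.2))
```

```text
[518.2 171.8] [array([443.8, 150.8]), array([445.2, 200.6]), array([595.2, 196. ]), array([593.5, 144.4])]
(array([  0.6,   3.4, 115.3]), 'yaw', np.float64(-0.0))
```

>>> play_rows(translation=[[0,1,12],[0,2,24],[0,3.5,36],[0,3.5,48],[0,3.5,60],[0,3.5,72],[0,3.5,84],[0,3.5,96],[0,3.5,108],[0,3.5,115]], yaw=[0,0,0,0,0,0,0,0,0,0])

```text
time: 4.0
ee_pos: [517.8, 173.3, 84.8]
tool_rot: [[-1.0, 0.029, -0.002], [0.029, 1.0, -0.0], [0.002, -0.0, -1.0]]
wrist_force: [-0.4, -0.3, -0.3]
gripper_width: 85.4
gripper_force: 0.0
```

>>> play_rows(translation=[[0,0,0],[0,0,0],[0,0,0],[0,0,0],[0,0,0],[0,0,0],[0,0,0],[0,0,0],[0,0,0],[0,0,0]], yaw=[0,0,0,0,0,0,0,0,0,0], fingers=8)

```text
time: 5.0
ee_pos: [519.1, 173.1, 87.1]
tool_rot: [[-1.0, 0.029, 0.001], [0.029, 1.0, -0.001], [-0.001, -0.001, -1.0]]
wrist_force: [-1.5, -2.5, 4.7]
gripper_width: 16.1
gripper_force: 58.4
```

>>> play_rows(translation=[[0,0,-5],[0,0,-12],[0,0,-22],[0,0,-34],[0,0,-46],[0,0,-58],[0,0,-70],[0,0,-82],[0,0,-94],[0,0,-104]], yaw=[0,0,0,0,0,0,0,0,0,0])

```text
time: 6.0
ee_pos: [518.7, 173.5, 191.6]
tool_rot: [[-1.0, 0.029, 0.001], [0.029, 1.0, 0.0], [-0.001, 0.0, -1.0]]
wrist_force: [0.7, 1.4, -1.2]
gripper_width: 16.2
gripper_force: 58.6
```

>>> play_rows(translation=[[0,0,0],[0,0,0],[0,0,0]], yaw=[0,0,0])

```text
time: 6.3
ee_pos: [517.8, 173.3, 189.4]
tool_rot: [[-1.0, 0.029, -0.002], [0.029, 1.0, -0.0], [0.002, -0.0, -1.0]]
wrist_force: [0.4, -0.0, -2.0]
gripper_width: 16.3
gripper_force: 58.7
```

Run:
```python
from h import *
from workcell import get_image
import cv2
s=bot.get_state();print(s["ee_pos"],s["wrist_force"],s["gripper_width"]);t=s["ee_pos"]
im=get_image("wrist");a=im[150:380,130:390,::-1]
a=cv2.resize(a,(650,575),interpolation=cv2.INTER_CUBIC);cv2.imwrite("pics/w3.png",a)
print("tip proj",proj("wrist",(t[0],t[1],t[2]-67)),"collar",proj("wrist",(t[0],t[1],t[2]-12)))
print(shift((572.5,-251,190),101.6))
```

```text
[517.84767605 173.2998492  189.44006772] [ 0.41094696 -0.01108673 -2.02422041] 16.263702418864092
tip proj [254.7 201.7] collar [254.3 232.4]
(array([ -66.9, -422.6,   -0.6]), 'yaw', np.float64(1.34))
```

View pics/w3.png

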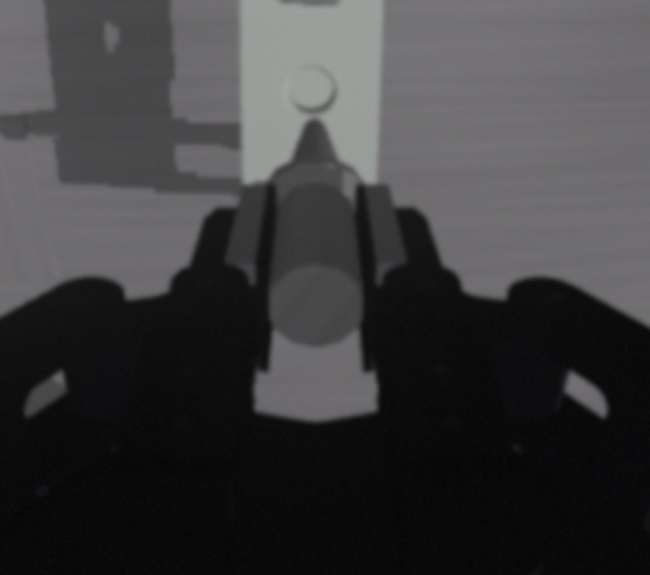

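The nose is at (315,122) in the crop and the pin hangs straight. Now I carry it to the dicer.

>>> play_rows(translation=[[-7,-42,0],[-13,-84,0],[-20,-127,0],[-27,-169,0],[-33,-211,0],[-40,-253,0],[-47,-296,0],[-53,-338,0],[-60,-380,0],[-67,-422,0]], yaw=[0.134,0.268,0.402,0.536,0.67,0.804,0.938,1.072,1.206,1.34])

```text
time: 7.35
ee_pos: [572.9, -251.8, 189.3]
tool_rot: [[-0.195, 0.981, -0.001], [0.981, 0.195, 0.001], [0.001, -0.001, -1.0]]
wrist_force: [1.1, 0.2, -1.4]
gripper_width: 16.5
gripper_force: 59.0
```

>>> play_rows(translation=[[0,0,0],[0,0,0],[0,0,10],[0,0,20],[0,0,30],[0,0,40],[0,0,46],[0,0,46],[0,0,46],[0,0,46]], yaw=[0,0,0,0,0,0,0,0,0,0])

```text
time: 8.35
ee_pos: [573.8, -250.6, 145.0]
tool_rot: [[-0.201, 0.98, 0.001], [0.98, 0.201, -0.001], [-0.001, 0.001, -1.0]]
wrist_force: [0.4, -0.3, -1.5]
gripper_width: 16.3
gripper_force: 59.0
```

Run:
```python
from h import *
from workcell import get_image
import cv2
s=bot.get_state();print(s["ee_pos"],s["wrist_force"],s["gripper_width"]);t=s["ee_pos"]
c=camera_info("wrist");im=get_image("wrist");a=im[130:260,190:330,::-1]
a=cv2.resize(a,(630,585),interpolation=cv2.INTER_CUBIC);cv2.imwrite("pics/w4.png",a)
q=lambda p:(p-np.array([190,130])+.5)*4.5-.5
print("tip proj",q(proj("wrist",(t[0],t[1],t[2]-67),c)),"hole",q(proj("wrist",(572.5,-251,65),c)))
print(shift((572.5,-251,124),101.6))
```

```text
[ 573.79206729 -250.64316073  145.00529795] [ 0.43238593 -0.26097218 -1.45218657] 16.28803395650474
tip proj [299.2  325.75] hole [291.55 302.35]
(array([-0. , -1.4, 21.1]), 'yaw', np.float64(-0.001))
```

View pics/w4.png

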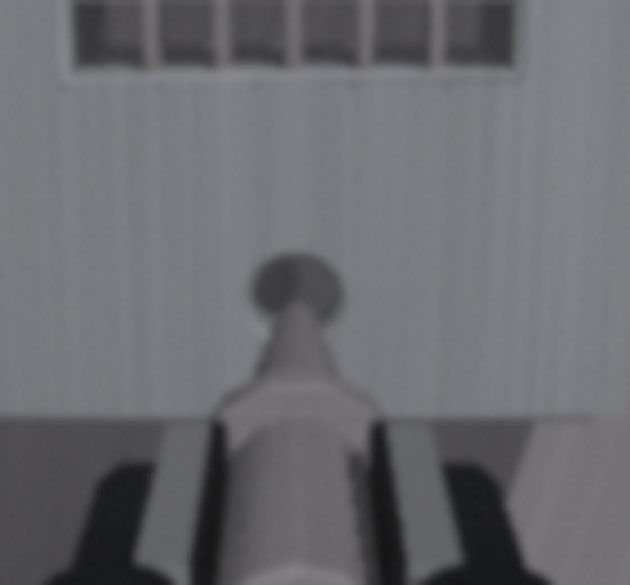

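The nose is aligned with the hole across, both at about u=297, and sits about 0.8 mm short in tool x. The dark part of the hole lies to the left, which hints that the block's hole is towards dicer -x, so I try that side first.

>>> play_rows(translation=[[0.7,0,3],[0.7,0,6],[0.7,0,9],[0.7,0,12],[0.7,0,14],[0.7,0,16],[0.7,0,18],[0.7,0,19],[0.7,0,19],[0.7,0,19]], yaw=[0,0,0,0,0,0,0,0,0,0])

```text
time: 9.4
ee_pos: [573.2, -249.7, 125.4]
tool_rot: [[-0.201, 0.98, 0.0], [0.98, 0.201, -0.0], [-0.0, 0.0, -1.0]]
wrist_force: [0.1, 0.4, -1.8]
gripper_width: 16.7
gripper_force: 59.0
```

>>> play_rows(translation=[[0,-1,0],[0,-2,0],[0,-3,0],[0,-4,0],[0,-5,0],[0,-6,0],[0,-7,0],[0,-7,0],[0,-7,0]], yaw=[0,0,0,0,0,0,0,0,0])

```text
time: 10.3
ee_pos: [566.7, -251.1, 125.5]
tool_rot: [[-0.201, 0.98, 0.001], [0.98, 0.201, -0.0], [-0.0, 0.001, -1.0]]
wrist_force: [2.2, 1.2, -1.4]
gripper_width: 16.6
gripper_force: 59.0
```

>>> play_rows(translation=[[0,0,1],[0,0,2],[0,0,3],[0,0,4],[0,0,4.5],[0,0,5],[0,0,5.5],[0,0,5.5]], yaw=[0,0,0,0,0,0,0,0])

```text
time: 11.1
ee_pos: [566.5, -251.2, 119.9]
tool_rot: [[-0.201, 0.98, 0.0], [0.98, 0.201, -0.0], [-0.001, 0.0, -1.0]]
wrist_force: [3.0, -0.9, 0.9]
gripper_width: 16.4
gripper_force: 59.2
```

>>> play_rows(translation=[[0,0,0.5],[0,0,1],[0,0,1.5],[0,0,2],[0,0,2]], yaw=[0,0,0,0,0])

```text
time: 11.6
ee_pos: [566.4, -251.1, 117.8]
tool_rot: [[-0.201, 0.98, 0.0], [0.98, 0.201, -0.0], [-0.0, 0.0, -1.0]]
wrist_force: [3.0, -1.0, 0.9]
gripper_width: 16.3
gripper_force: 59.2
```

No rise in vertical force with the nose below the block's top, so the nose is in the hole.

>>> play_rows(translation=[[0,0,1],[0,0,2],[0,0,3],[0,0,4],[0,0,5],[0,0,6],[0,0,7],[0,0,8],[0,0,8]], yaw=[0,0,0,0,0,0,0,0,0])

```text
time: 12.5
ee_pos: [566.3, -251.1, 109.6]
tool_rot: [[-0.201, 0.98, 0.0], [0.98, 0.201, -0.0], [-0.0, -0.0, -1.0]]
wrist_force: [3.8, -2.0, 0.8]
gripper_width: 16.3
gripper_force: 59.2
```

>>> play_rows(translation=[[-0.5,0,0],[-1,0,1],[-1,0,2],[-1,0,3],[-1,0,4],[-1,0,5],[-1,0,6],[-1,0,7],[-1,0,8],[-1,0,8]], yaw=[0,0,0,0,0,0,0,0,0,0])

```text
time: 13.5
ee_pos: [566.5, -252.0, 101.6]
tool_rot: [[-0.201, 0.98, -0.0], [0.98, 0.201, 0.0], [0.0, -0.0, -1.0]]
wrist_force: [3.7, -0.6, 1.1]
gripper_width: 16.1
gripper_force: 59.2
```

>>> play_rows(translation=[[-0.4,0,1],[-0.4,0,2],[-0.4,0,3],[-0.4,0,4],[-0.4,0,5],[-0.4,0,5]], yaw=[0,0,0,0,0,0])

```text
time: 14.1
ee_pos: [566.5, -252.3, 96.4]
tool_rot: [[-0.201, 0.98, -0.0], [0.98, 0.201, 0.0], [0.0, -0.0, -1.0]]
wrist_force: [4.5, 0.3, 0.7]
gripper_width: 16.2
gripper_force: 59.2
```

>>> play_rows(translation=[[0,0,1],[0,0,2],[0,0,3],[0,0,4],[0,0,5],[0,0,6],[0,0,6]], yaw=[0,0,0,0,0,0,0])

```text
time: 14.8
ee_pos: [566.5, -252.4, 90.5]
tool_rot: [[-0.201, 0.98, -0.0], [0.98, 0.201, 0.0], [0.0, -0.0, -1.0]]
wrist_force: [4.5, 1.2, 0.9]
gripper_width: 16.4
gripper_force: 59.2
```

>>> play_rows(translation=[[0,0,1],[0,0,2],[0,0,3],[0,0,4],[0,0,4]], yaw=[0,0,0,0,0])

```text
time: 15.3
ee_pos: [566.5, -252.4, 86.5]
tool_rot: [[-0.201, 0.98, -0.0], [0.98, 0.201, 0.0], [0.0, -0.0, -1.0]]
wrist_force: [3.8, 0.6, 0.1]
gripper_width: 16.4
gripper_force: 59.2
```

>>> play_rows(translation=[[0,0,1],[0,0,2],[0,0,3],[0,0,4],[0,0,4]], yaw=[0,0,0,0,0])

```text
time: 15.8
ee_pos: [566.5, -252.4, 82.5]
tool_rot: [[-0.201, 0.98, -0.0], [0.98, 0.201, 0.0], [0.0, -0.0, -1.0]]
wrist_force: [3.4, -0.6, -0.7]
gripper_width: 16.3
gripper_force: 59.2
```

>>> play_rows(translation=[[0,0,1],[0,0,2],[0,0,3],[0,0,4],[0,0,4]], yaw=[0,0,0,0,0])

```text
time: 16.3
ee_pos: [566.5, -252.4, 78.5]
tool_rot: [[-0.201, 0.98, -0.0], [0.98, 0.201, 0.0], [0.0, -0.0, -1.0]]
wrist_force: [3.5, 0.5, 0.1]
gripper_width: 16.0
gripper_force: 59.2
```

Nearly home: the collar should be about 1.5 mm above the frame. I go down in 0.3 mm steps.

>>> play_rows(translation=[[0,0,0.3],[0,0,0.6],[0,0,0.9],[0,0,0.9]], yaw=[0,0,0,0])

```text
time: 16.7
ee_pos: [566.5, -252.4, 77.9]
tool_rot: [[-0.201, 0.98, -0.0], [0.98, 0.201, 0.0], [0.0, -0.0, -1.0]]
wrist_force: [3.3, 0.9, 0.3]
gripper_width: 16.4
gripper_force: 59.2
```

>>> play_rows(translation=[[0,0,0.3],[0,0,0.6],[0,0,0.6]], yaw=[0,0,0])

```text
time: 17.0
ee_pos: [566.6, -252.4, 77.2]
tool_rot: [[-0.201, 0.98, -0.0], [0.98, 0.201, -0.0], [0.0, -0.0, -1.0]]
wrist_force: [3.1, 1.5, 0.9]
gripper_width: 16.5
gripper_force: 59.2
```

>>> play_rows(translation=[[0,0,0.3],[0,0,0.6],[0,0,0.6]], yaw=[0,0,0])

```text
time: 17.3
ee_pos: [566.7, -252.4, 77.1]
tool_rot: [[-0.201, 0.98, 0.0], [0.98, 0.201, -0.0], [-0.0, 0.0, -1.0]]
wrist_force: [2.1, 1.3, 4.2]
gripper_width: 16.3
gripper_force: 59.4
```

>>> play_rows(translation=[[0,0,0.3],[0,0,0.6],[0,0,0.6]], yaw=[0,0,0])

```text
time: 17.6
ee_pos: [566.7, -252.4, 77.1]
tool_rot: [[-0.201, 0.98, 0.0], [0.98, 0.201, -0.0], [-0.0, 0.0, -1.0]]
wrist_force: [0.9, 1.6, 7.0]
gripper_width: 16.5
gripper_force: 59.9
```

Contact came at TCP z = 77.1, exactly where the collar should seat. I press slightly more, ease off and release.

>>> play_rows(translation=[[0,0,0.5],[0,0,1],[0,0,1],[0,0,0],[0,0,-0.5]], yaw=[0,0,0,0,0])

```text
time: 18.1
ee_pos: [566.7, -252.4, 77.1]
tool_rot: [[-0.201, 0.98, 0.0], [0.98, 0.201, -0.0], [-0.0, 0.0, -1.0]]
wrist_force: [2.9, 1.4, 3.3]
gripper_width: 16.4
gripper_force: 59.9
```

>>> play_rows(translation=[[0,0,0],[0,0,0],[0,0,0],[0,0,0],[0,0,0],[0,0,0],[0,0,0]], yaw=[0,0,0,0,0,0,0], fingers=50)

```text
time: 18.8
ee_pos: [566.6, -252.5, 76.5]
tool_rot: [[-0.201, 0.98, -0.0], [0.98, 0.201, -0.0], [0.0, -0.0, -1.0]]
wrist_force: [0.1, 0.4, 0.6]
gripper_width: 50.0
gripper_force: 0.0
```

>>> play_rows(translation=[[0,0,-3],[0,0,-10],[0,0,-20],[0,0,-35],[0,0,-50],[0,0,-70],[0,0,-90],[0,0,-110],[0,0,-110],[0,0,-110]], yaw=[0,0,0,0,0,0,0,0,0,0])

```text
time: 19.8
ee_pos: [567.0, -252.7, 187.9]
tool_rot: [[-0.201, 0.98, 0.002], [0.98, 0.201, -0.001], [-0.002, 0.002, -1.0]]
wrist_force: [0.0, 1.0, -0.2]
gripper_width: 50.1
gripper_force: 0.0
```

Run:
```python
from h import *
from workcell import get_image
import cv2
im=get_image("wrist")[100:290,160:350,::-1];b=get_image("scene")[180:230,190:280,::-1]
a=cv2.resize(im,(400,400),interpolation=cv2.INTER_CUBIC);b=cv2.resize(b,(400,222),interpolation=cv2.INTER_CUBIC)
o=np.zeros((400,800,3),np.uint8);o[:,:400]=a;o[:222,400:]=b;cv2.imwrite("pics/end.png",o)
c=camera_info("wrist");g=lambda p:((proj("wrist",p,c)-[160,100])*400/190).round()
print("expected knob top",g((566.9,-252,109)),"collar",g((566.9,-252,71)),bot.get_state()["wrist_force"])
```

```text
expected knob top [205. 207.] collar [205. 180.] [-0.95922189  0.28978357 -0.35249562]
```

View pics/end.png

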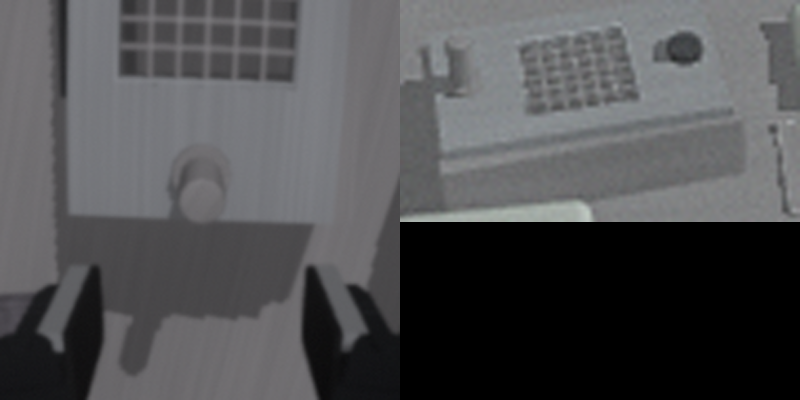

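The pin is seated and the frame is drawn to -x. I take one closer look from above to check the tilt.

>>> play_rows(translation=[[-20,0,0],[-45,0,0],[-70,0,10],[-70,0,25],[-70,0,35],[-70,0,35],[-70,0,35],[-70,0,35],[-70,0,35]], yaw=[0,0,0,0,0,0,0,0,0])

```text
time: 20.8
ee_pos: [581.2, -320.8, 152.7]
tool_rot: [[-0.201, 0.98, 0.001], [0.98, 0.201, -0.001], [-0.001, 0.001, -1.0]]
wrist_force: [-0.2, -0.8, 0.2]
gripper_width: 50.2
gripper_force: 0.0
```

Run:
```python
from h import *
from workcell import get_image
import cv2
c=camera_info("wrist");im=get_image("wrist")[:,:,::-1]
k=proj("wrist",(567,-252,109),c);o=(k-40).astype(int);o=np.maximum(o,0)
a=im[o[1]:o[1]+80,o[0]:o[0]+80];a=cv2.normalize(a,None,0,255,cv2.NORM_MINMAX)
cv2.imwrite("pics/tilt.png",cv2.resize(a,(560,560),interpolation=cv2.INTER_CUBIC))
q=lambda p:(proj("wrist",p,c)-o+.5)*7-.5
print(o,"knob top",q((567,-252,109)),"collar top",q((567,-252,71)),"1mm x_d",q((567.98,-251.8,109)),"1mm y_d",q((566.8,-251.02,109)))
```

```text
[216  65] knob top [283.7 283.7] collar top [283.  284.4] 1mm x_d [295.6 283.7] 1mm y_d [283.7 272.5]
```

View pics/tilt.png

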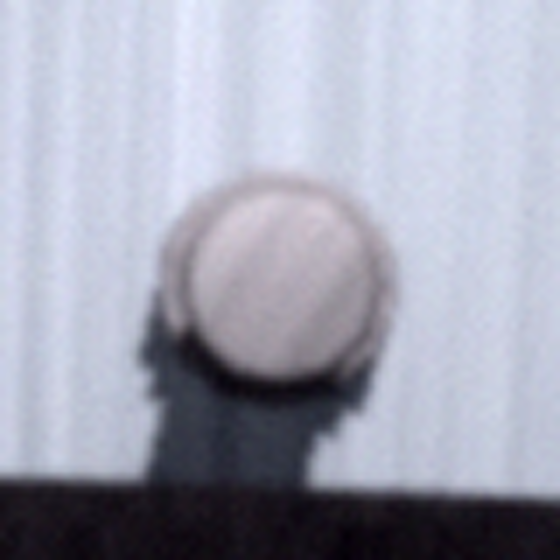

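From straight above, the knob centre is at about (282,285) and the collar centre at about (279,293). That is a lean of roughly 0.02 rad, well inside the limit.

```bash
python3 -c "
from workcell import bot
print(bot.finish_job())"
```

```text
the job is handed in; nothing more can be done
None
```

I handed the job in at about 21 s: the tapered pin is through the frame and seated in the block's hole (towards dicer -x), collar down, and released. It leans about 0.02 rad, and the wrist force stayed under about 8 N in every reading; the hand-in returned no verdict.

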